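Pass the sold beaker through the one-way flap to the packing side

TASK

The red clay beaker with the white band is sold: stand it in the open entrance end of the wooden lane, in front of the yellow sprung flap, then slide it upright along the lane floor, pushing the flap open with it, on into the closed packing end of the lane until the flap has sprung fully shut behind it. Leave it standing upright there, let go, and do not disturb the black beaker.

Things in the scene. Friction and masses are not known exactly. Their poses are not given: they have to be found in the camera images.
- red_beaker_mid (a point): Centre, half-way up, of the loose red clay beaker with a white band: round, slightly tapered, 105 mm tall, 50 mm across at the foot, 58 mm at the rim, about 0.25 kg; z points up out of its mouth. Gripped in its top 40 mm it can be slid right through, the fingers passing above posts and flap.
- black_beaker_mid (a point): Centre, half-way up, of the bystander: a loose beaker of the same shape and size in black clay, on the same part of the counter, at least 110 mm from the red one between centres. It must not be disturbed.
- gate (a point): Middle of the gate, on the fixed lane's floor (4 mm above the counter). x points level the way through, z up. Floor: x -114 to +260, y +-62 mm. Side kerbs, 22 mm high, 100 mm apart inside, from x -100 on; end kerb at x +260; entrance and top open. At x 0: blue posts, 42 mm high, 100 mm apart inside, with green divider boards 38 mm high out to y +-149 mm. Heights are above the counter.
- flap (a joint): Yellow flap's angle (rad): 0 shut, to 1.55 open towards gate +x; cannot swing the other way. Upright leaf 5 mm thick, top 38 mm above the counter, reaching 95 mm from an upright hinge at the gate's x 0, y +49 mm. A light spring (0.013 N m shut, 0.045 open: under 1 N at the beaker) shuts it once a beaker on the lane's centre line is more than about 115 mm past the gate (centre).

How it is judged:
By the outcome, as a careful person would: the job done as asked, in the order asked, and still so for the second after the job is handed in, with the robot touching nothing.
It also fails if it takes over 45 s, if anything falls off the work surface, if the arm or the gripper's body presses on something with over 40 N, if the wrist force passes 120 N, or if a joint passes its speed limit or range.

ROBOT

A 7-joint arm with a two-finger parallel gripper is mounted at the origin on the work surface. World frame = base frame: x ahead of the robot, y to its left, z up, the work surface at z = 0. Lengths are in m, angles in rad, forces in N, time in s.
With the tool pointing down it reaches from about 0.4 to 0.85 m from the base axis. Payload 10.4 kg.
Tool frame: the origin (TCP) lies on the centre line of the jaws, within the pads' length; the fingertips stand 8 mm ahead of it and the grasp point (between the pads) lies 11 mm behind it (r.nose_length is the distance from the TCP to the fingertips, in m); z points along the fingers, y is the direction in which the jaws open and shut (so a half turn about z gives the same grasp; the last joint's range is limited). The gripper opens to 87 mm and grips with 3 to 60 N. Pads are 19 mm wide; open, the fingers measure 117 mm over their backs; the gripper's body (75 mm by 190 mm) begins 51 mm behind the grasp point.
Start: joints at [1.281, 0.332, -0.065, 1.46, 0.022, 1.35, -0.088], TCP at [0.165, -0.603, 0.231] pointing down, gripper open.
Joint ranges: [-2.6, 2.6], [-0.5, 2.12], [-1.47, 1.34], [0.16, 2.42], [-1.27, 4.41], [0.06, 2.06], [-2.6, 2.6]. Speed limits (rad/s): [2.22, 2.22, 2.79, 2.79, 3.14, 3.14, 3.14].

INTERFACE

Orientations are given as a unit quaternion [x, y, z, w].
In Python, from bench import r, imaging, job gives the robot as it stands. The module is installed in compiled form; this text tells all that it offers.
- The arm moves only by the tool servo_tool, never from a script. Its argument "deltas" is text: rows parted by semicolons, each of 7 numbers parted by spaces: the shift along the world's x, y, z in units of 40 mm (1.0 is 40 mm), then the turn, a rotation vector about the world's x, y, z in units of 8 degrees (1.0 is 8 degrees), then the closure, from 0 (fully open) to 1 (shut). In form: x y z rx ry rz hand; .... A call has 1 to 5 rows; each row shifts and turns the commanded pose from where the row before left it; what a row does not reach is not made up. A row lasts 1/8 s, in which the tool goes at most 62.5 mm and 10.7 degrees, less where a joint would pass 70% of its speed; a pose out of reach is approached as far as the arm can. A call is refused whole if a number of a shift passes 1 or a number of a turn 1, either way. A call with a gripper value outside its range is refused whole. The fingers move at their own pace and stop on an object; "newtons" is the grip in N (left out, the last holds). Time passes only in rows, so rows that do not move let the fingers close. It gives the time, the measured TCP pose, the force and the opening at its end, in the units of the state.
- r.read_state(): the state, without advancing time (a new reading comes with each control period).
- imaging.camera(name): name is "side" or "top" or "wrist"; returns a dict with "color" (400x640x3 uint8, red, green, blue), "z_map" (400x640 float32, m along the optical axis (not along the pixel's ray), 0 where there is no reading), "camera_matrix" (3x3 intrinsics, pixels), "R" (3x3) and "t" (3): a world point X has camera coordinates R X + t. Camera axes: x right, y down, z forward; pixel columns grow to the right and rows downward; lengths in m; the calibration is good to about 2 mm. A picture is of the moment at which its call begins.
- job.close_job(): hands the job in, once; it reports no verdict.
The state is a dict: "time": time; "joint_positions": joint angles; "joint_vel": joint speeds; "joint_torque": joint torques, N m; "ee_pos": TCP position; "eef_rot": TCP orientation; "ft_force": force on the tool from outside, world axes, zero at the start; "torque": the same for the moment, N m; "width": finger opening in m.
Only numpy, scipy, OpenCV 4.12 (cv2) and the standard library are available. Lean on these libraries where they do the work, as an engineer would, in place of code of your own. Each camera call takes 0.05 s, during which the arm holds its last target. There are 200 camera calls.

## Working session

There is one attempt and no reset: what is moved stays moved. The work goes in short steps, Python scripts to look and compute and a tool call to move; the robot and the scene stay as the last step left them, time stands still between calls to the robot, and variables do not carry over. Pictures are saved under pics/ and viewed, and the job is handed in when it is done.

Besides the shell and the picture viewer there is one more tool, called after "Emit:" as name(argument=value, ...), one argument or row to a line, values as JSON. servo_tool: Moves the arm, as the interface text tells. Its arguments: {"type":"object","properties":{"deltas":{"type":"string"},"newtons":{"type":"number"}},"required":["deltas"]}

```bash
mkdir -p pics
cat > h.py <<'E'
import numpy as np, cv2
from bench import r, imaging, job
def shot(name,fn):
    c=imaging.camera(name); cv2.imwrite('pics/'+fn+'.png',c['color'][:,:,::-1]); return c
def world(c):
    z=c['z_map']; K=c['camera_matrix']; v,u=np.mgrid[:z.shape[0],:z.shape[1]]
    P=np.stack([(u-K[0,2])/K[0,0]*z,(v-K[1,2])/K[1,1]*z,z],-1)
    return (P-c['t'])@c['R']
def proj(c,X):
    p=c['camera_matrix']@(c['R']@np.array(X)+c['t']); return p[:2]/p[2]
E
python3 - <<'E'
from h import *
for n in ('top','side'):
    c=shot(n,n+'0'); np.savez(n+'0.npz',**c)
s=r.read_state(); print(s['time'],s['ee_pos'],s['eef_rot'],s['width'])
E
```

```text
0.1 [ 0.16467622 -0.60258562  0.22984168] [ 9.91117160e-01  1.32990203e-01 -1.08457636e-04 -6.08304619e-04] 0.08725358956383623
```

View pics/top0.png

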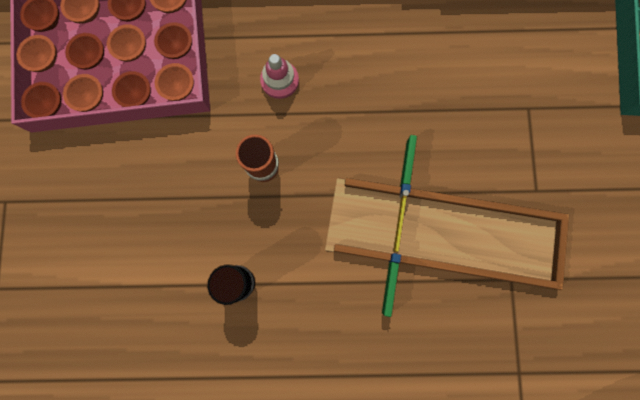

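View pics/side0.png

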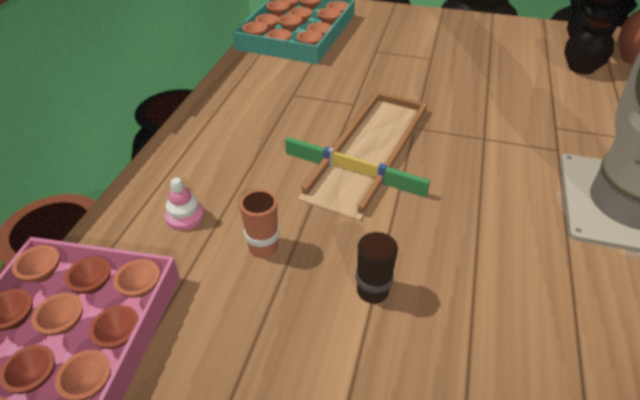

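The top view shows the red beaker's rim at (256,152), the black one's at (230,285), the gate posts at (405,188) and (396,257), and the lane's closed end at (562,250). A pink ornament stands at (280,77). Next I measure these.

```bash
cat > m.py <<'E'
from h import *
def circ(P,m,lo=.100,hi=.112):
    q=P[m&(P[...,2]>lo)&(P[...,2]<hi)]
    (x,y),rad=cv2.minEnclosingCircle(q[:,:2].astype(np.float32)); return x,y,rad,len(q)
E
python3 - <<'E'
from m import *
c=dict(np.load('top0.npz')); P=world(c); 
v,u=np.mgrid[:400,:640]
for n,(a,b) in dict(red=(256,155),black=(230,285),orn=(280,77)).items():
    m=(abs(u-a)<32)&(abs(v-b)<32); print(n,np.round(circ(P,m),4), P[m][:,2].max())
hsv=cv2.cvtColor(c['color'],cv2.COLOR_RGB2HSV)
def col(lo,hi,zlo):
    m=cv2.inRange(hsv,lo,hi)>0
    m&=(u>370)&(u<430)&(v>120)&(v<330)&(P[...,2]>zlo)&(P[...,2]<.05)
    return P[m]
for n,a in dict(green=((45,100,40),(85,255,255),.034),blue=((95,80,40),(125,255,255),.037),yel=((22,120,100),(34,255,255),.034)).items():
    q=col(*a)
    box=cv2.minAreaRect(q[:,:2].astype(np.float32)); print(n,len(q),q.mean(0).round(4),box)
# lane kerbs
m=(P[...,2]>.016)&(P[...,2]<.028)&(u>325)&(u<580)&(v>170)&(v<295)
q=P[m]; print('kerb',len(q),cv2.minAreaRect(q[:,:2].astype(np.float32)))
for p in [(405,188),(396,257),(562,250),(335,215),(340,183),(329,250)]: print(p,P[p[1],p[0]].round(4))
E
```

```text
red [6.109e-01 2.719e-01 2.910e-02 1.126e+03] 0.7527840279133029
black [4.165e-01 3.109e-01 2.910e-02 1.269e+03] 0.7527840279133029
orn [0. 0. 0. 0.] 0.7527840279133029
green 746 [0.4998 0.0482 0.0391] ((0.5070284605026245, 0.046711042523384094), (0.011509362608194351, 0.2967037558555603), 79.31025695800781)
blue 118 [0.5007 0.0486 0.0428] ((0.5071287751197815, 0.0469488687813282), (0.012482922524213791, 0.12736113369464874), 79.10966491699219)
yel 180 [0.5067 0.0465 0.0389] ((0.5078009366989136, 0.04396869242191315), (0.009702694602310658, 0.2975223660469055), 79.69931030273438)
kerb 4036 ((0.47773027420043945, -0.03602015972137451), (0.3717673420906067, 0.20640431344509125), 79.20940399169922)
(405, 188) [0.5624 0.0379 0.0436]
(396, 257) [0.452  0.0574 0.0441]
(562, 250) [ 0.4587 -0.2134  0.0256]
(335, 215) [0.5253 0.1514 0.0056]
(340, 183) [0.5805 0.1415 0.0042]
(329, 250) [0.4666 0.1628 0.0037]
```

Emit:
servo_tool(
  deltas="0.9 0.7 0 0 0 -0.65 0; 0.9 0.7 0 0 0 -0.65 0; 0.9 0.7 0 0 0 -0.65 0; 0.9 0.7 0 0 0 -0.65 0; 0.9 0.7 0 0 0 -0.62 0",
)

```text
time: 0.72
ee_pos: [0.3457, -0.4617, 0.2303]
eef_rot: [0.996, -0.093, -0.0, -0.0]
ft_force: [0.1, -0.4, 0.7]
width: 0.0872
```

Run:
```python
from m import *
c=dict(np.load('top0.npz')); P=world(c); v,u=np.mgrid[:400,:640]
ok=(P[...,2]<.4)&(c['z_map']>0)
for n,(a,b,w) in dict(orn=(277,70,25),rack=(150,80,60)).items():
    m=ok&(abs(u-a)<w)&(abs(v-b)<w)&(P[...,2]>.02); print(n,P[m].min(0).round(3),P[m].max(0).round(3))
# lane fit: kerb edges & end via side-specific pixels
m=(P[...,2]>.018)&(P[...,2]<.027)&(u>440)&(u<575)&(v>170)&(v<295); q=P[m][:,:2]
th=np.deg2rad(10.6); 
for deg in (9.5,10,10.5,11):
    th=np.deg2rad(deg); d=np.array([-np.sin(th),-np.cos(th)]); y=np.array([np.cos(th),-np.sin(th)])
    g=(q-[.507,.0467])@np.c_[d,y]; k=g[g[:,0]<.25]
    L=k[k[:,1]>0];R=k[k[:,1]<0]
    print(deg,np.polyfit(L[:,0],L[:,1],1).round(4),np.polyfit(R[:,0],R[:,1],1).round(4),L[:,1].min(),R[:,1].max(),g[:,0].max())
```

```text
orn [0.741 0.216 0.02 ] [0.792 0.274 0.092]
rack [0.696 0.368 0.02 ] [0.875 0.576 0.057]
9.5 [-0.022   0.0562] [-0.0214 -0.0554] 0.04536388363286579 -0.05101139785257655 0.27317086090937076
10 [-0.0134  0.0562] [-0.013  -0.0554] 0.04747926690025232 -0.05028394842996098 0.2729742895821698
10.5 [-0.0044  0.0562] [-0.0041 -0.0554] 0.04945556067897959 -0.04955266968999026 0.2727569302059543
11 [0.0042 0.0562] [ 0.0049 -0.0555] 0.050717257963702626 -0.048150276410543216 0.2726509452278378
```

Emit:
servo_tool(
  deltas="0.33 0.92 0 0 0 0 0; 0.33 0.92 0 0 0 0 0; 0.33 0.92 0 0 0 0 0; 0.33 0.92 0 0 0 0 0; 0.33 0.92 0 0 0 0 0",
)

```text
time: 1.35
ee_pos: [0.4109, -0.2775, 0.2303]
eef_rot: [0.996, -0.091, -0.0, -0.0]
ft_force: [1.4, 0.2, 0.5]
width: 0.0871
```

Emit:
servo_tool(
  deltas="0.33 0.92 0 0 0 0 0; 0.33 0.92 0 0 0 0 0; 0.33 0.92 0 0 0 0 0; 0.33 0.92 0 0 0 0 0; 0.33 0.92 0 0 0 0 0",
)

```text
time: 1.98
ee_pos: [0.4769, -0.0937, 0.2304]
eef_rot: [0.996, -0.091, -0.0, 0.0]
ft_force: [0.4, 0.5, 0.1]
width: 0.0871
```

Emit:
servo_tool(
  deltas="0.33 0.92 0 0 0 0 0; 0.33 0.92 0 0 0 0 0; 0.33 0.92 0 0 0 0 0; 0.33 0.92 0 0 0 0 0; 0.33 0.92 0 0 0 0 0",
)

```text
time: 2.6
ee_pos: [0.543, 0.0901, 0.2303]
eef_rot: [0.996, -0.091, -0.0, 0.0]
ft_force: [-0.5, -0.6, -0.1]
width: 0.0868
```

Emit:
servo_tool(
  deltas="0.33 0.92 0 0 0 0 0; 0.33 0.92 0 0 0 0 0; 0.33 0.92 0 0 0 0 0; 0.33 0.92 0 0 0 0 0; 0.33 0.87 0 0 0 0 0",
)

```text
time: 3.22
ee_pos: [0.609, 0.2722, 0.23]
eef_rot: [0.996, -0.091, -0.0, 0.0]
ft_force: [-0.9, 0.7, 0.1]
width: 0.0872
```

Emit:
servo_tool(
  deltas="0.05 0 -0.8 0 0 0 0; 0 0 -0.8 0 0 0 0; 0 0 -0.8 0 0 0 0; 0 0 -0.8 0 0 0 0; 0 0 -0.6 0 0 0 0",
)

```text
time: 3.85
ee_pos: [0.6102, 0.2706, 0.0765]
eef_rot: [0.996, -0.091, -0.001, 0.001]
ft_force: [0.5, 0.2, 0.0]
width: 0.0866
```

Emit:
servo_tool(
  deltas="0 0 0 0 0 0 0; 0 0 0 0 0 0 0.6; 0 0 0 0 0 0 0.6; 0 0 0 0 0 0 0.6; 0 0 0 0 0 0 0.6",
  newtons=15,
)

```text
time: 4.47
ee_pos: [0.611, 0.2713, 0.0791]
eef_rot: [0.996, -0.091, 0.0, -0.0]
ft_force: [0.3, 1.2, 2.0]
width: 0.0558
```

Run:
```python
from h import *
shot('side','side1'); s=r.read_state(); print(s['time'],s['ee_pos'],s['width'],s['ft_force'])
```

```text
4.525 [0.61100981 0.27131399 0.07907102] 0.055842835452787 [-0.67977753  0.33853158  2.03182914]
```

View pics/side1.png

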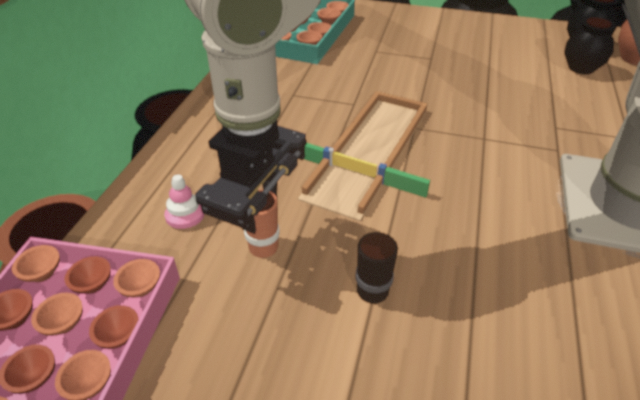

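The red beaker is gripped upright at about (262,220), and the black one stands clear at (376,268). Now I lift it and carry it to the entrance.

Emit:
servo_tool(
  deltas="0 0 0.4 0 0 0 0.6; 0 0 0.8 0 0 0 0.6; -0.35 -0.6 0 0 0 0 0.6; -0.5 -0.85 0 0 0 0 0.6; -0.5 -0.85 0 0 0 0 0.6",
)

```text
time: 5.15
ee_pos: [0.5562, 0.1782, 0.1273]
eef_rot: [0.996, -0.091, 0.0, 0.0]
ft_force: [0.3, -0.5, -2.6]
width: 0.0561
```

Emit:
servo_tool(
  deltas="-0.5 -0.85 0 0 0 0 0.6; -0.41 -0.7 0 0 0 0 0.6; 0 0 0 0 0 0 0.6; 0 0 -0.4 0 0 0 0.6; 0 0 -0.3 0 0 0 0.6",
)

```text
time: 5.78
ee_pos: [0.5202, 0.1181, 0.0973]
eef_rot: [0.996, -0.091, -0.0, -0.0]
ft_force: [-0.6, 0.2, -2.1]
width: 0.0557
```

Run:
```python
from h import *
shot('side','side2'); s=r.read_state(); print(s['time'],s['ee_pos'],s['width'],s['ft_force'])
```

```text
5.825 [0.51922077 0.11778184 0.09566549] 0.055706214794806426 [-1.48046908  0.06332662 -3.72237701]
```

View pics/side2.png

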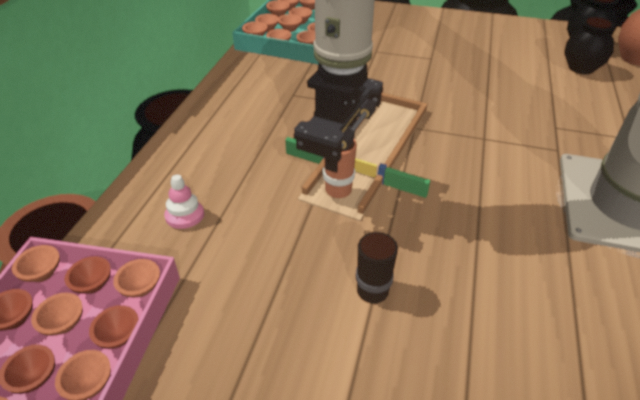

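The beaker is over the lane entrance at (339,175), centred between the kerbs. Next I set it down.

Emit:
servo_tool(
  deltas="0 0 -0.2 0 0 0 0.6; 0 0 -0.1 0 0 0 0.6; 0 0 -0.05 0 0 0 0.6; 0 0 0 0 0 0 0.6; 0 0 0 0 0 0 0.6",
)

```text
time: 6.45
ee_pos: [0.5206, 0.1171, 0.0848]
eef_rot: [0.996, -0.091, 0.0, 0.0]
ft_force: [0.0, 0.5, -2.0]
width: 0.0555
```

Emit:
servo_tool(
  deltas="0 0 -0.05 0 0 0 0.6; 0 0 0 0 0 0 0.6; 0 0 0 0 0 0 0.6",
)

```text
time: 6.82
ee_pos: [0.5208, 0.1172, 0.083]
eef_rot: [0.996, -0.091, 0.0, -0.0]
ft_force: [0.2, -0.5, 2.5]
width: 0.0556
```

Emit:
servo_tool(
  deltas="-0.04 -0.2 0.02 0 0 0 0.6; -0.06 -0.3 0 0 0 0 0.6; -0.08 -0.4 0 0 0 0 0.6; -0.08 -0.4 0 0 0 0 0.6; -0.08 -0.4 0 0 0 0 0.6",
)

```text
time: 7.45
ee_pos: [0.5066, 0.0477, 0.0834]
eef_rot: [0.996, -0.092, 0.0, 0.0]
ft_force: [0.4, 0.7, -1.4]
width: 0.0557
```

Run:
```python
from h import *
shot('side','side3'); s=r.read_state(); p=s['ee_pos'][:2]-[.5072,.0467]; print(s['time'],s['ee_pos'],s['width'],s['ft_force'],p@[-.1865,-.9825],p@[.9825,-.1865])
```

```text
7.5 [0.50623202 0.04526348 0.08317445] 0.05571387636515388 [-0.15303137 -1.7187242  -3.42369476] 0.0015919082847421664 -0.0006831307591561316
```

View pics/side3.png

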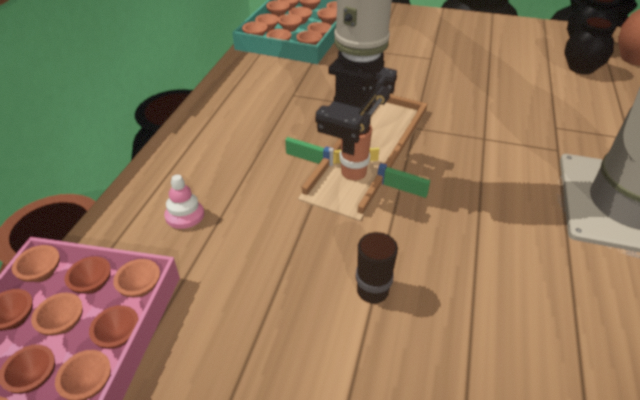

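The beaker is mid-gate at (355,160), upright and centred, with the flap opening ahead of it. The vertical force suggests it is barely touching the floor, so I press about 1 mm lower and carry on.

Emit:
servo_tool(
  deltas="0 0 -0.03 0 0 0 0.6; -0.075 -0.39 0 0 0 0 0.6; -0.075 -0.39 0 0 0 0 0.6; -0.075 -0.39 0 0 0 0 0.6; -0.075 -0.39 0 0 0 0 0.6",
)

```text
time: 8.12
ee_pos: [0.495, -0.0141, 0.0826]
eef_rot: [0.996, -0.091, 0.0, -0.0]
ft_force: [-0.2, 4.8, 5.5]
width: 0.0558
```

Emit:
servo_tool(
  deltas="-0.075 -0.39 0 0 0 0 0.6; -0.075 -0.39 0 0 0 0 0.6; -0.075 -0.39 0 0 0 0 0.6; -0.075 -0.39 0 0 0 0 0.6; -0.075 -0.39 0 0 0 0 0.6",
)

```text
time: 8.75
ee_pos: [0.4798, -0.0923, 0.0825]
eef_rot: [0.996, -0.091, 0.0, -0.0]
ft_force: [0.5, 3.3, 5.4]
width: 0.0555
```

Emit:
servo_tool(
  deltas="-0.075 -0.39 0 0 0 0 0.6; -0.04 -0.2 0 0 0 0 0.6; 0 0 0 0 0 0 0.6; 0 0 0 0 0 0 0.6; 0 0 0 0 0 0 0.6",
)

```text
time: 9.38
ee_pos: [0.4749, -0.1168, 0.0825]
eef_rot: [0.996, -0.092, 0.0, 0.001]
ft_force: [0.7, -1.9, 4.8]
width: 0.0557
```

Run:
```python
from h import *
a=shot('side','side4'); b=shot('top','top4')
cv2.imwrite('pics/both4.png',np.hstack([a['color'][60:260,260:460],b['color'][120:320,250:600]])[:,:,::-1]); s=r.read_state(); p=s['ee_pos'][:2]-[.5072,.0467]; print(s['time'],s['ee_pos'],s['width'],s['ft_force'],p@[-.1865,-.9825],p@[.9825,-.1865])
```

```text
9.475 [ 0.47497455 -0.11677679  0.0824846 ] 0.05579493483476948 [ 0.53610434 -1.72524335  4.17641557] 0.16662599195377958 -0.0011730882811154253
```

View pics/both4.png

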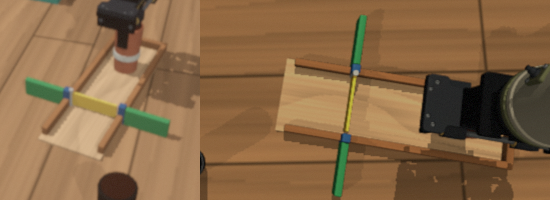

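The flap (yellow, about (350,103) in the right pane) is shut and in line with the boards. The beaker is upright beyond it. I raise 0.5 mm to ease the contact, then release and lift straight up.

Emit:
servo_tool(
  deltas="0 0 0.01 0 0 0 0.6; 0 0 0 0 0 0 0.2; 0 0 0 0 0 0 0; 0 0 0 0 0 0 0; 0 0 0 0 0 0 0",
)

```text
time: 10.1
ee_pos: [0.4751, -0.1148, 0.0825]
eef_rot: [0.996, -0.091, -0.0, -0.0]
ft_force: [-0.2, -0.4, -0.5]
width: 0.0845
```

Emit:
servo_tool(
  deltas="0 0 0.4 0 0 0 0; 0 0 0.8 0 0 0 0; 0 0 0.9 0 0 0 0; 0 0 0.9 0 0 0 0; 0 0 0.7 0 0 0 0",
)

```text
time: 10.72
ee_pos: [0.4755, -0.1147, 0.2334]
eef_rot: [0.996, -0.091, 0.001, 0.0]
ft_force: [0.0, -0.5, 0.5]
width: 0.0869
```

Emit:
servo_tool(
  deltas="0 -0.8 0.2 0 0 0 0; 0 -0.9 0 0 0 0 0; 0 -0.9 0 0 0 0 0; 0 -0.9 0 0 0 0 0; 0 -0.9 0 0 0 0 0",
)

```text
time: 11.35
ee_pos: [0.4752, -0.292, 0.2399]
eef_rot: [0.996, -0.091, 0.001, 0.0]
ft_force: [-0.3, 0.4, 0.6]
width: 0.0867
```

Run:
```python
from m import *
a=shot('side','side5'); b=shot('top','top5')
cv2.imwrite('pics/both5.png',np.hstack([a['color'][60:310,230:460],b['color'][100:350,190:640]])[:,:,::-1]); s=r.read_state(); print(s['time'],s['ee_pos'],s['width'],s['ft_force'])
P=world(b); v,u=np.mgrid[:400,:640]
near=lambda x,y:np.hypot(P[...,0]-x,P[...,1]-y)<.045
for n,xy in dict(red=(.476,-.115),black=(.4165,.3109)).items():
    o=circ(P,near(*xy),.098,.118); p=np.array(o[:2])-[.5072,.0467]; print(n,np.round(o,4),p@[-.1865,-.9825],p@[.9825,-.1865])
hsv=cv2.cvtColor(b['color'],cv2.COLOR_RGB2HSV); m=(cv2.inRange(hsv,(22,120,100),(34,255,255))>0)&near(.507,.0467)&(P[...,2]>.034)&(P[...,2]<.05)
g=(P[m][:,:2]-[.5072,.0467])@np.array([[-.1865,.9825],[-.9825,-.1865]]); print('flap slope',np.polyfit(g[:,1],g[:,0],1),len(g))
```

```text
11.45 [ 0.47398547 -0.2950791   0.23923403] 0.08686470257128037 [0.17496735 0.40676069 0.20210352]
red [ 4.743e-01 -1.160e-01  2.910e-02  1.347e+03] 0.16602162184603808 -0.0020036177670180663
black [4.168e-01 3.108e-01 2.900e-02 1.285e+03] -0.24258865059502122 -0.1380877433193445
flap slope [0.00180617 0.00017768] 176
```

View pics/both5.png

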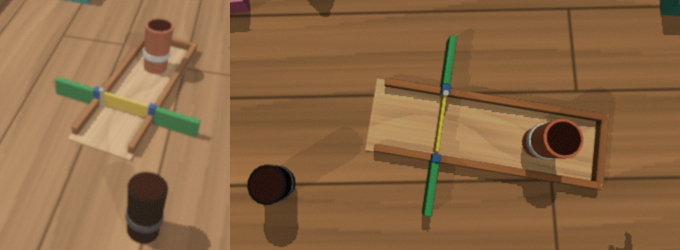

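The red beaker stands upright in the packing end at about (560,138), the flap at (440,125) is shut, and the black beaker hasn't moved. I hand the job in.

```bash
python3 -c "
from bench import job; print(job.close_job())"
```

```text
the job is handed in; nothing more can be done
None
```

The red beaker is standing upright in the closed packing end, the flap has sprung shut behind it, and I handed the job in at about 11.5 s. I gripped it near the rim, set it down in the lane entrance, slid it through the flap to 166 mm past the gate, let go and moved clear.

**Last checks:**
- **Red beaker:** upright, 2 mm off the lane's centre line.
- **Flap:** shut to within 0.002 rad.
- **Black beaker:** measured within 0.3 mm of where it started.
- **Forces:** readings stayed at or below about 6 N.

**One reading did not fit a perfect slide:** as the beaker reached the gate, the force showed its weight partly on the gripper. It may have been up to about 1 mm off the floor there. I lowered it about 1 mm, and it pressed on the floor for the rest of the way.

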